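# Clear the offcut and clamp the next blank

### The arm

A 6-joint arm with a two-finger parallel gripper is mounted at the origin on the work surface. World frame = base frame: x ahead of the robot, y to its left, z up, the work surface at z = 0. Lengths are in m, angles in rad, forces in N, time in s.
With the tool pointing down it reaches from about 0.375 to 0.975 m from the base axis. Payload 3.8 kg.
Tool frame: the origin (TCP) lies where the fingers leave the gripper's body, on its centre line; the fingertips stand 73 mm ahead of it and the grasp point (between the pads) lies 54 mm ahead of it; z points along the fingers, y is the line along which they close (so a half turn about z gives the same grasp; the last joint's range is limited). The gripper opens to 85 mm and grips with 20 to 120 N. Pads are 22 mm wide; open, the fingers measure 114 mm over their backs; the gripper's body (76 mm by 85 mm) begins 54 mm behind the grasp point. The pads swing forward as they close: fully open they stand 13 mm farther back than shut.
Start: joints at [-1.338, 0.264, 1.604, -0, 1.274, -0.037], TCP at [0.18, -0.651, 0.304] pointing down, gripper open.
Joint ranges: [-2.63, 2.63], [-0.94, 2.18], [0.31, 2.57], [-1.31, 4.45], [0, 2.66], [-2.55, 2.55]. Speed limits (rad/s): [2.57, 2.57, 3.14, 3.14, 3.14, 3.14].

### API

Orientations are given as a rotation vector (axis times angle).
In Python, from workcell import read_state, viewer, bot gives the robot as it stands.
- The arm moves only by the tool jog_arm, never from a script. Its argument "increments" is a list that holds one entry, the list of rows, each a list of 7 numbers: the shift along the tool's x, y, z in units of 30 mm (1.0 is 30 mm), then the turn, a rotation vector about the tool's x, y, z in units of 6 degrees (1.0 is 6 degrees), then the opening, from -1 (shut) to 1 (fully open). A call has exactly 5 rows; each row shifts and turns the commanded pose from where the row before left it, along the tool's axes as they then stand; what a row does not reach is not made up. A row lasts 1/12 s, in which the tool goes at most 41.7 mm and 7.16 degrees, less where a joint would pass 70% of its speed; a pose out of reach is approached as far as the arm can. A call is refused whole if a number of a shift passes 1 or a number of a turn 1, either way. A call with a gripper value outside its range is refused whole. The fingers move at their own pace and stop on an object; "force" is the grip in N (left out, the last holds). Time passes only in rows, so rows that do not move let the fingers close, or fill a call up. It gives the time, the measured TCP pose, the force, the opening and the grip force at its end, in the units of the state.
- read_state(): the state, without advancing time (a new reading comes with each control period).
- viewer.read_camera(name): name is "scene" or "side" or "wrist"; returns (picture, depth): 384x512x3 uint8, blue, green, red; 384x512 float32, m along the optical axis (not along the pixel's ray), 0 where there is no reading.
- viewer.camera_params(name): a dict with "fx", "fy", "cx", "cy" (pixels), "R" (3x3) and "t" (3): a world point X has camera coordinates R X + t; the wrist camera has in their place "hand_eye" (4x4, takes a point from camera to tool coordinates, whose origin is the TCP and whose axes are the flange's). Camera axes: x right, y down, z forward; pixel columns grow to the right and rows downward; lengths in m; the calibration is good to about 2 mm. A picture is of the moment at which its call begins: read the wrist's pose just before it. camera_params takes no time and is no camera call.
- bot.finish_job(): hands the job in; it is judged then, once.
The state is a dict: "time": time; "q": joint angles; "joint_vel": joint speeds; "joint_torque": joint torques, N m; "tool_pos": TCP position; "tcp_rot": TCP orientation; "wrist_force": force on the tool from outside, world axes, zero at the start; "torque": the same for the moment, N m; "width": opening from 0.0 (shut) to 1.0 (fully open); "grip_force": force on a finger pad.
Only numpy, scipy, OpenCV 4.12 (cv2) and the standard library are available. Lean on these libraries where they do the work, as an engineer would, in place of code of your own. Each camera call takes 0.05 s, during which the arm holds its last target. There are 200 camera calls.

### The job

Clear the pale offcut out of the clamping board: lay it on the scrap bin's steel tray and let go of it, then push it by its outer end through the sprung flap so that it drops in and the flap shuts behind it. Then lay the reddish blank flat in the board, up against both fence blocks and the end stop, let go, and swing the red cam lever round until the blank is clamped tight. Leave everything else on the bench where it is.

Things in the scene. Friction and masses are not known exactly. Their poses are not given: they have to be found in the camera images.
- offcut: Pale wooden offcut with two pencil lines, 150 x 40 x 30 mm, about 0.14 kg, left lying a little askew in the clamping board between fence and cam. Origin: centre of its underside; x along its length, z up.
- blank: Reddish hardwood blank to be clamped, 200 x 50 x 28 mm, about 0.2 kg, lying on the bench to the right. Origin: centre of its underside; x along its length, z up.
- jig: Clamping board screwed to the bench: grey-faced plywood base 170 (its x) x 270 (its y) x 18 mm thick, with a dark wood fence, end stop and a cam clamp on it. Origin: centre of the base's underside; x points away from the robot at yaw 0. A clamped blank has its origin at x +25, y -5, z +18 mm here, its length along this y.
- fence (a point): Middle of the fence line, on top of the base (board x +50, y 0, z +18 mm); board axes. Two fence blocks, 24 mm high, have their working faces (looking to -x) in this line, at y +50 to +105 and -50 to -105 mm; the 100 mm gap between them leaves room for a finger.
- end_stop (a point): Foot of the end stop's working face, on top of the base (board x +25, y -105, z +18 mm); board axes. The face looks to +y, is 50 mm wide along x and 22 mm high; the blank's end goes against it.
- cam (a joint): Cam lever angle (rad): 0 open, lever pointing to board -x turned 10 deg towards -y; grows clockwise from above to its stop at 1.745, lever pointing to board +y. Stays where left; about 2 N at its end moves it. It touches a 50 mm wide blank lying at the fence at about 1.6, then presses it tight towards the stop (5 to 15 N at the lever's end) and draws it towards the end stop.
- cam_pivot (a point): Vertical axis of the cam lever, on top of the base (board x -33, y +70, z +18 mm); board axes. The dark eccentric disc under the lever, 48 mm diameter, 3 to 25 mm above the base, stands opposite the +y fence block; open, it leaves 61 to 63 mm to the fence.
- cam_tip (a point): Centre of the rounded end of the red lever, 87 mm from the axis, 15 mm above the base. The lever is 20 mm wide (24 mm at its round end, which reaches 99 mm from the axis) and lies between 6 and 24 mm above the base.
- scrap_bin: Green steel scrap bin on the floor against the bench's left end. Origin: bench-top height, middle of the lip where scrap falls in; y points into the bin. A steel tray 4 mm thick lies before the lip: 160 mm wide (x), y -170 to 0 mm, side flanges 12 mm high. Behind the lip it drops 170 mm.
- flap_door (a joint): Angle of the sprung sheet-metal flap in the bin's front (rad): 0 shut, grows swinging inward up to 1.7; cannot swing outward, springs shut by itself. 0.5 to 2 N at its lower edge opens it. A piece pushed in lifts it and tips in over the lip when over two thirds of it are inside; one let go sooner may be pushed back by the flap.
- flap_hinge (a point): Middle of the flap's hinge axis (along bin x), 40 mm inward of the lip and 84 mm above the bench. The flap, 148 mm wide, reaches 80 mm from it down to the lip. The bin's front leans back 25 deg from vertical, from the lip up to 140 mm height, between square cheeks at x -150 and +150 mm.
- dark_blank: Dark brown blank of another job, 200 x 50 x 28 mm, lying beside the reddish one. Leave alone. Origin: centre of its underside, x along its length.
- block_plane: Small steel block plane 160 x 48 x 60 mm. Leave alone. Origin: centre of its sole.
- glue_bottle: Yellow glue bottle with orange cap, 60 mm diameter, 170 mm tall. Leave alone. Origin: centre of its base.
- mallet: Wooden mallet lying down: head 60 x 110 x 66 mm, handle 200 mm. Leave alone. Origin: on the bench under the joint of head and handle.
- try_square: Try square lying flat, stock 100 mm, blade 150 mm. Leave alone. Origin: its corner, on the bench.
- chisel: Bench chisel lying flat, 255 mm long. Leave alone. Origin: on the bench under its ferrule, x towards its edge.
- tape_rule: Yellow tape rule 70 x 70 x 36 mm. Leave alone. Origin: centre of its underside.

How it is judged:
By the outcome, as a careful person would: the job done as asked, in the order asked, and still so for the second after the job is handed in, with the robot touching nothing.
It also fails if it takes over 72 s, if anything falls off the work surface, if the arm or the gripper's body presses on something with over 40 N, if the wrist force passes 120 N, or if a joint passes its speed limit or range.

## Working session

There is one attempt and no reset: what is moved stays moved. The work goes in short steps, Python scripts to look and compute and a tool call to move; the robot and the scene stay as the last step left them, time stands still between calls to the robot, and variables do not carry over. Pictures are saved under pics/ and viewed, at most 10 in all, crops included, and the job is handed in when it is done.

Besides the shell and the picture viewer there is one more tool, called after "Emit:" as name([rows], argument=value, ...), one row to a line, values as JSON. jog_arm: Moves the arm, as the interface text tells. Its arguments: {"type":"object","properties":{"increments":{"type":"array","items":{"type":"array","items":{"type":"array","items":{"type":"number"}}}},"force":{"type":"number"}},"required":["increments"]}

```bash
ls; mkdir -p pics; python3 - <<'E'
from workcell import read_state, viewer, bot
import cv2,numpy as np
print(read_state())
a,da=viewer.read_camera("scene"); b,db=viewer.read_camera("side")
cv2.imwrite("pics/scene.png",a);cv2.imwrite("pics/side.png",b)
np.savez("s0.npz",a=a,da=da,b=b,db=db)
for n in("scene","side","wrist"):print(n,viewer.camera_params(n))
E
```

```text
pics
{'time': 0.0, 'q': array([-1.33789356e+00,  2.64785723e-01,  1.60539314e+00, -1.12776589e-05,
        1.27369501e+00, -3.69116697e-02]), 'joint_vel': array([-0.00012579,  0.00221686,  0.00067165, -0.00024938, -0.00075245,
        0.00035171]), 'joint_torque': array([ 1.91748652e-03, -5.15111625e+01, -3.67315221e+01, -2.58102973e-04,
        1.29015162e-02, -3.02610204e-06]), 'tool_pos': array([ 0.17977811, -0.6500229 ,  0.30252955]), 'tcp_rot': array([-3.11079823e+00, -4.22239047e-01,  3.67176235e-04]), 'wrist_force': array([-0.68497181, -0.24754187,  0.13631637]), 'torque': array([-0.00185594, -0.00822101,  0.0197183 ]), 'grip_force': 0.0, 'width': 0.9961480305413741}
scene {'fx': 352.32206734886694, 'fy': 352.32206734886694, 'cx': 252.50168651469806, 'cy': 200.90503234645436, 'R': array([[-0.67481995,  0.73794705,  0.00722433],
       [ 0.55440337,  0.51338998, -0.65503254],
       [-0.48708823, -0.43802384, -0.75556613]]), 't': array([ 0.38302801, -0.26361987,  1.32368869])}
side {'fx': 463.690337288131, 'fy': 463.690337288131, 'cx': 261.4178577255274, 'cy': 193.669498908787, 'R': array([[-0.95814115, -0.28619513,  0.00760836],
       [-0.15101198,  0.48263229, -0.86270589],
       [ 0.24323019, -0.82774297, -0.50564874]]), 't': array([0.54700996, 0.14157261, 1.33680447])}
wrist {'fx': 319.5722818910654, 'fy': 319.5722818910654, 'cx': 253.42454913853427, 'cy': 195.2291703876829, 'hand_eye': array([[ 4.07153213e-04, -9.45425481e-01, -3.25838141e-01,
         8.45539628e-02],
       [ 9.99999573e-01,  1.14760718e-04,  9.16575730e-04,
         4.89790898e-04],
       [-8.29160631e-04, -3.25838375e-01,  9.45425124e-01,
        -6.97816154e-02],
       [ 0.00000000e+00,  0.00000000e+00,  0.00000000e+00,
         1.00000000e+00]])}
```

View pics/scene.png

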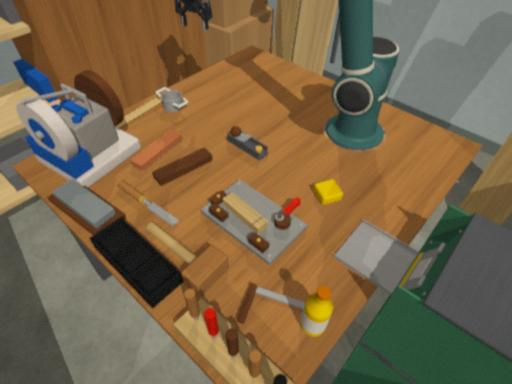

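View pics/side.png

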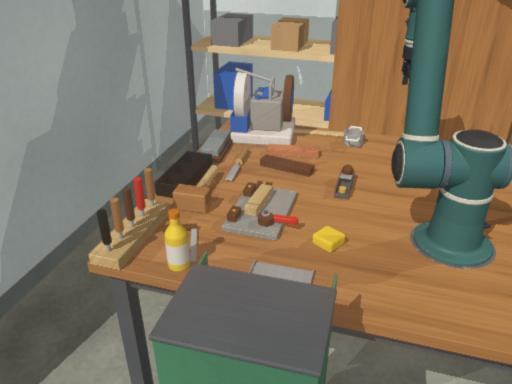

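The scene view shows the jig at (255,220) px with the offcut at (243,210) and the red lever at (291,207). The tray is at (375,253) with the bin to its right, the reddish blank at (157,150), the dark blank at (182,166) and the tape at (328,191). The side view agrees: offcut (260,198), lever (285,219), tray (282,273).

```bash
cat > h.py <<'E'
import numpy as np,cv2
from scipy.spatial.transform import Rotation as Rn
from workcell import read_state, viewer
def pose(s): return Rn.from_rotvec(s["tcp_rot"]).as_matrix(), np.array(s["tool_pos"])
def cam(name,s=None):
    p=viewer.camera_params(name)
    K=np.array([[p["fx"],0,p["cx"]],[0,p["fy"],p["cy"]],[0,0,1]])
    if name=="wrist":
        R,t=pose(s); H=np.array(p["hand_eye"]); Rc=R@H[:3,:3]; C=R@H[:3,3]+t   # cam->world
    else: Rc=np.array(p["R"]).T; C=-Rc@np.array(p["t"])
    return K,Rc,C
def cloud(d,c):
    K,Rc,C=c; v,u=np.mgrid[:d.shape[0],:d.shape[1]]
    r=np.dstack([u,v,np.ones_like(u)])@np.linalg.inv(K).T
    P=(r*d[...,None])@Rc.T+C; P[d<=0]=np.nan; return P
def onplane(uv,z,c):
    K,Rc,C=c; uv=np.atleast_2d(uv).astype(float)
    r=np.c_[uv,np.ones(len(uv))]@np.linalg.inv(K).T@Rc.T
    return C+r*((z-C[2])/r[:,2])[:,None]
def rect(P):
    (c,(w,h),a)=cv2.minAreaRect((P[:,:2]*1000).astype(np.float32))
    if w<h: w,h,a=h,w,a+90
    return np.round(c,1),round(w,1),round(h,1),round((a+90)%180-90,1)
def blobs(m,amin=40):
    n,l,st,ce=cv2.connectedComponentsWithStats(m.astype(np.uint8))
    return [(l==i) for i in range(1,n) if st[i,4]>=amin]
E
python3 - <<'E'
from h import *
z=np.load("s0.npz")
for n,i,d in(("scene","a","da"),("side","b","db")):
    I=z[i];c=cam(n);P=cloud(z[d],c);hsv=cv2.cvtColor(I,cv2.COLOR_BGR2HSV)
    uv={"scene":[(243,210),(291,207),(157,150),(182,166),(375,253),(230,200),(210,150),(290,235)],"side":[(260,198),(285,219),(290,152),(287,165),(282,273),(245,225),(300,180),(240,180)]}[n]
    print(n)
    for u,v in uv: print((u,v),hsv[v,u],np.round(P[v,u],3))
    # heights based masks
    Z=P[...,2]; H,S,V=hsv[...,0],hsv[...,1],hsv[...,2]
    B=(P[...,0]>0.2)&(P[...,0]<1)&(abs(P[...,1])<0.75)
    for nm,m in(("top z.04-.055",B&(Z>.040)&(Z<.055)),("z.02-.034",B&(Z>.020)&(Z<.034)),("red",B&((H<5)|(H>175))&(S>190)&(V>120)&(Z>.01)&(Z<.07)),("grey",B&(S<60)&(Z>-.01)&(Z<.03))):
        for b in blobs(m,30): print(nm,b.sum(),rect(P[b]),np.round(np.median(Z[b]),4),np.median(hsv[b],0))
E
```

```text
scene
(243, 210) [ 20 117 194] [ 0.593 -0.014  0.049]
(291, 207) [  3 244 206] [0.486 0.076 0.041]
(157, 150) [ 12 166 190] [ 0.588 -0.423  0.028]
(182, 166) [ 12 168 100] [ 0.581 -0.3    0.028]
(375, 253) [ 18  20 163] [0.431 0.331 0.003]
(230, 200) [ 20 121 190] [ 0.59  -0.069  0.047]
(210, 150) [ 16 161 171] [ 0.445 -0.315  0.002]
(290, 235) [ 28  23 144] [0.552 0.128 0.02 ]
top z.04-.055 214 (array([ 364.4, -619.6]), 151.1, 78.3, 83.7) 0.0473 [ 19.   28.5 151. ]
top z.04-.055 910 (array([ 742.8, -590.7]), 251.3, 225.3, 8.5) 0.0462 [ 16.  32. 198.]
top z.04-.055 51 (array([ 349.5, -281.2]), 36.6, 25.7, -34.1) 0.0481 [ 12. 170.  94.]
top z.04-.055 1287 (array([ 881.8, -389.7]), 204.6, 70.5, -84.2) 0.0461 [ 54.  12. 129.]
top z.04-.055 880 (array([609.6, -32.5]), 184.3, 89.2, 86.6) 0.0477 [ 19. 121. 182.]
top z.04-.055 303 (array([499.9,  83.7]), 118.5, 44.3, 3.1) 0.0434 [ 10. 174. 127.]
top z.04-.055 913 (array([ 891. , -121.6]), 264.7, 101.1, -90.0) 0.0484 [30. 38. 27.]
top z.04-.055 514 (array([798.7, -86.1]), 180.7, 26.4, -86.9) 0.0457 [ 19. 125. 176.]
top z.04-.055 245 (array([
[... 6252 characters left out ...]
 15.  29. 200.]
grey 103 (array([ 357.3, -588.4]), 74.4, 39.2, 1.6) 0.0157 [ 15.  23. 140.]
grey 125 (array([ 908. , -240.9]), 81.7, 41.5, 25.7) 0.0177 [13. 49. 54.]
grey 118 (array([ 739.2, -209.1]), 131.8, 25.6, -85.9) 0.0151 [ 15.  21. 160.]
grey 89 (array([ 910.3, -155.9]), 78.3, 38.1, 28.6) 0.0193 [13. 54. 54.]
grey 157 (array([ 339.9, -210.1]), 130.3, 45.1, 88.8) 0.0153 [10. 34. 99.]
grey 604 (array([525. , -48.5]), 163.3, 80.9, -89.9) 0.0193 [ 18.  28. 153.]
grey 975 (array([568.4,  48.3]), 197.6, 169.4, -89.6) 0.0185 [ 18.  28. 147.]
grey 213 (array([701.9, 257.4]), 192.1, 55.6, -85.6) 0.0091 [ 15.  31. 163.]
grey 763 (array([433.2, 277.2]), 160.7, 61.6, -0.4) 0.0052 [ 15.  21. 158.]
```

Emit:
jog_arm([
  [[0,0,0,0,0,-1,1],[0,0,0,0,0,-1,1],[0,0,0,0,0,-1,1],[0,0,0,0,0,-1,1],[0,0,0,0,0,-1,1]],
])

```text
time: 0.52
tool_pos: [0.1798, -0.6502, 0.3031]
tcp_rot: [-2.893, -1.221, -0.0]
wrist_force: [0.5, 0.4, 0.0]
width: 1.0
grip_force: 0.0
```

Emit:
jog_arm([
  [[0,0,0,0,0,-1,1],[0,0,0,0,0,-1,1],[0,0,0,0,0,-1,1],[0,0,0,0,0,-1,1],[0,0,0,0,0,-1,1]],
])

```text
time: 0.93
tool_pos: [0.1798, -0.6502, 0.3031]
tcp_rot: [-2.479, -1.928, -0.001]
wrist_force: [-0.7, 0.3, 0.2]
width: 1.002
grip_force: 0.0
```

Emit:
jog_arm([
  [[0.5,0.3,0,0,0,-1,1],[0.9,0.5,0,0,0,-1,1],[0.9,0.5,0,0,0,-0.4,1],[0.9,0.5,0,0,0,0,1],[0.9,0.5,0,0,0,0,1]],
])

```text
time: 1.35
tool_pos: [0.2579, -0.5322, 0.303]
tcp_rot: [-2.224, -2.217, -0.001]
wrist_force: [0.1, -0.8, 0.2]
width: 0.999
grip_force: 0.0
```

Emit:
jog_arm([
  [[0.93,0.54,0,0,0,0,1],[0.93,0.54,0,0,0,0,1],[0.93,0.54,0,0,0,0,1],[0.93,0.54,0,0,0,0,1],[0.93,0.54,0,0,0,0,1]],
])

```text
time: 1.77
tool_pos: [0.3392, -0.3926, 0.3034]
tcp_rot: [-2.224, -2.218, -0.0]
wrist_force: [1.2, 0.1, -0.1]
width: 1.001
grip_force: 0.0
```

Emit:
jog_arm([
  [[0.93,0.54,0,0,0,0,1],[0.93,0.54,0,0,0,0,1],[0.93,0.54,0,0,0,0,1],[0.93,0.54,0,0,0,0,1],[0.93,0.54,0,0,0,0,1]],
])

```text
time: 2.18
tool_pos: [0.4205, -0.2534, 0.3035]
tcp_rot: [-2.224, -2.218, 0.0]
wrist_force: [0.5, -0.0, -0.0]
width: 1.001
grip_force: 0.0
```

Emit:
jog_arm([
  [[0.93,0.54,0,0,0,0,1],[0.93,0.54,0,0,0,0,1],[0.93,0.54,0,0,0,0,1],[0.93,0.54,0,0,0,0,1],[0.93,0.54,0,0,0,0,1]],
])

```text
time: 2.6
tool_pos: [0.5018, -0.1141, 0.3035]
tcp_rot: [-2.224, -2.218, 0.0]
wrist_force: [0.4, 0.1, 0.7]
width: 0.997
grip_force: 0.0
```

Emit:
jog_arm([
  [[0.93,0.54,0,0,0,0,1],[0.93,0.54,0,0,0,0,1],[0.93,0.54,0,0,0,0,1],[0.93,0.54,0,0,0,0,1],[0,0,0,0,0,0,1]],
])

```text
time: 3.02
tool_pos: [0.5685, 0.0001, 0.3034]
tcp_rot: [-2.219, -2.222, -0.004]
wrist_force: [0.1, -0.8, 0.1]
width: 0.998
grip_force: 0.0
```

```bash
python3 - <<'E'
from h import *
s=read_state(); print(s["tool_pos"],s["tcp_rot"],s["q"])
I,d=viewer.read_camera("wrist"); c=cam("wrist",s); np.savez("w1.npz",I=I,d=d,p=s["tool_pos"],r=s["tcp_rot"])
cv2.imwrite("pics/w1.png",I)
P=cloud(d,c);Z=P[...,2];hsv=cv2.cvtColor(I,cv2.COLOR_BGR2HSV);H,S,V=[hsv[...,k] for k in range(3)]
for nm,m in(("top",(Z>.0455)&(Z<.052)),("pale",(H>14)&(H<28)&(S>80)&(V>120)&(Z>.035)),("dark38-45",(Z>.036)&(Z<.0450)),("red",((H<6)|(H>174))&(S>180)&(V>90)),("base",(Z>.014)&(Z<.022))):
    for b in blobs(m,150): print(nm,b.sum(),rect(P[b]),np.round(np.median(Z[b]),4),np.median(hsv[b],0))
E
```

```text
[5.68509508e-01 8.43435297e-05 3.03386672e-01] [-2.21919229 -2.22197883 -0.00376153] [-0.04491574  0.06325124  1.83659765  0.00273055  1.24102171 -0.04705391]
top 222 (array([538.1,  74.9]), 22.6, 22.6, 88.0) 0.0461 [ 11.  15. 174.]
top 205 (array([736.7,  41.1]), 58.5, 9.0, 86.0) 0.0486 [ 12. 139.  97.]
top 5070 (array([586.1, -14.8]), 150.2, 40.1, 85.8) 0.0479 [ 18.  92. 207.]
top 1327 (array([797. , -83.4]), 184.6, 15.4, -87.2) 0.0464 [ 18.  94. 202.]
top 971 (array([842.4, -98. ]), 196.4, 6.8, 90.0) 0.0491 [60. 29. 29.]
pale 2904 (array([344.8, 108.4]), 63.3, 59.2, 62.1) 0.0359 [ 24. 146. 220.]
pale 778 (array([590.7,  51. ]), 39.6, 18.5, -4.4) 0.0478 [ 18.   92.  208.5]
pale 4163 (array([585.2, -24.7]), 130.3, 39.6, 85.9) 0.048 [ 18.  92. 207.]
pale 3505 (array([794.8, -81.7]), 189.9, 26.8, -85.8) 0.0447 [ 17.  96. 192.]
dark38-45 984 (array([345.3, 108.3]), 56.8, 53.7, 61.2) 0.0365 [ 24. 146. 220.]
dark38-45 1695 (array([635.2,  82.7]), 54.3, 28.1, -89.8) 0.0418 [ 10. 143. 103.]
dark38-45 3028 (array([499.5,  83.6]), 118.7, 47.4, 0.9) 0.0422 [  3. 171. 146.]
dark38-45 245 (arra
[... 376 characters left out ...]
143. 107.]
dark38-45 208 (array([ 870.9, -162.9]), 39.9, 6.2, 0.3) 0.0426 [62.5 29.  28. ]
red 256 (array([484.1,  66.2]), 73.0, 8.6, 5.0) 0.0413 [  1. 185. 188.]
base 598 (array([751.4, 162. ]), 49.7, 17.8, 22.6) 0.0158 [ 10.  144.5  99. ]
base 338 (array([365.8, 114.6]), 90.1, 43.6, -76.4) 0.0181 [ 21. 169. 112.]
base 24338 (array([571.9,   5.2]), 270.2, 170.5, -89.6) 0.0179 [ 16.  19. 157.]
base 186 (array([736.5,  40.6]), 58.0, 6.2, 89.1) 0.0184 [ 12. 138.  94.]
base 821 (array([ 840.7, -115.7]), 239.3, 3.1, -90.0) 0.0181 [66. 57. 18.]
base 689 (array([ 344.7, -190.4]), 78.2, 48.1, -88.3) 0.0152 [120.  10.  87.]
base 422 (array([ 540.7, -282.8]), 134.5, 3.9, -9.3) 0.0181 [ 10. 144.  77.]
```

View pics/w1.png

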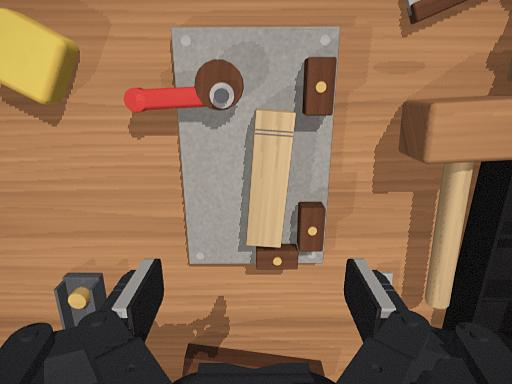

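The wrist view shows the offcut at px (270,180), slightly askew between the cam disc (220,85) and the fence blocks (320,85) and (312,228). The end stop is at (277,257) and the lever end at (136,99). The space for the fingers is clear.

Emit:
jog_arm([
  [[0,0,0,0,0,0.7,1],[-0.45,0.62,0,0,0,0,1],[0,0,1,0,0,0,1],[0,0,1,0,0,0,1],[0,0,1,0,0,0,1]],
])

```text
time: 3.48
tool_pos: [0.5841, -0.0205, 0.2134]
tcp_rot: [2.304, 2.134, 0.001]
wrist_force: [0.3, 0.4, -0.1]
width: 0.998
grip_force: 0.0
```

Emit:
jog_arm([
  [[0,0,1,0,0,0,1],[0,0,1,0,0,0,1],[0,0,1,0,0,0,1],[0,0,0,0,0,0,1],[0,0,0,0,0,0,1]],
])

```text
time: 3.9
tool_pos: [0.5819, -0.0199, 0.1219]
tcp_rot: [-2.302, -2.132, 0.007]
wrist_force: [-0.7, -0.3, 1.3]
width: 1.003
grip_force: 0.0
```

Emit:
jog_arm([
  [[0.18,0.12,0,0,0,0,1],[0,0,0.4,0,0,0,1],[0,0,0.5,0,0,0,1],[0,0,0,0,0,0,1],[0,0,0,0,0,0,1]],
])

```text
time: 4.32
tool_pos: [0.5884, -0.0139, 0.0973]
tcp_rot: [2.304, 2.136, 0.0]
wrist_force: [-0.5, 0.6, 0.3]
width: 0.996
grip_force: 0.0
```

Emit:
jog_arm([
  [[0,0,0,0,0,0,-0.3],[0,0,0,0,0,0,-0.3],[0,0,0,0,0,0,-0.3],[0,0,0,0,0,0,-0.3],[0,0,0,0,0,0,-0.3]],
], force=40)

```text
time: 4.73
tool_pos: [0.5887, -0.0141, 0.0979]
tcp_rot: [2.303, 2.135, 0.001]
wrist_force: [-0.2, -1.2, 2.9]
width: 0.463
grip_force: 42.9
```

Emit:
jog_arm([
  [[0,0,0,0,0,0,-0.3],[0,0,0,0,0,0,-0.3],[0,0,0,0,0,0,-0.3],[0,0,0,0,0,0,-0.3],[0,0,0,0,0,0,-0.3]],
])

```text
time: 5.15
tool_pos: [0.5887, -0.0141, 0.0978]
tcp_rot: [2.303, 2.135, 0.001]
wrist_force: [-1.1, 1.1, 5.2]
width: 0.46
grip_force: 43.0
```

```bash
python3 - <<'E'
from h import *
s=read_state();print(s["tool_pos"],s["width"],s["grip_force"],s["wrist_force"])
# bin: tray / flange / lip from first pictures
z=np.load("s0.npz")
for n,i,d in(("scene","a","da"),("side","b","db")):
    I=z[i];P=cloud(z[d],cam(n));hsv=cv2.cvtColor(I,cv2.COLOR_BGR2HSV)
    Z=P[...,2];m=(P[...,1]>.2)&(P[...,1]<.6)&(P[...,0]>.25)&(P[...,0]<.65)
    t=m&(Z>.002)&(Z<.0075)&(hsv[...,1]<50)
    for b in blobs(t,100): print(n,"tray",b.sum(),rect(P[b]),np.percentile(P[b],[1,99],axis=0).round(3).tolist())
    g=m&(hsv[...,0]>55)&(hsv[...,0]<85)&(hsv[...,1]>70)
    for b in blobs(g,60): print(n,"green",b.sum(),np.percentile(P[b],[2,98],axis=0).round(3).tolist())
    f=m&(hsv[...,1]<60)&(Z>.02)&(Z<.09)&(P[...,1]>.38)
    for b in blobs(f,30): print(n,"flap",b.sum(),np.percentile(P[b],[2,98],axis=0).round(3).tolist())
E
```

```text
[ 0.58871385 -0.01406491  0.09780446] 0.45958378950001666 43.03183972835541 [-1.13238922  1.08755563  5.17522596]
scene tray 2743 (array([430.1, 333.5]), 169.0, 152.6, -88.3) [[0.356, 0.251, 0.002], [0.504, 0.416, 0.007]]
scene green 9364 [[0.286, 0.423, -0.454], [0.582, 0.595, 0.144]]
scene flap 571 [[0.359, 0.431, 0.03], [0.505, 0.458, 0.088]]
side tray 651 (array([435.4, 274.8]), 155.2, 51.6, 2.3) [[0.36, 0.25, 0.002], [0.511, 0.3, 0.007]]
side green 78 [[0.274, 0.466, -0.113], [0.278, 0.592, 0.033]]
```

Emit:
jog_arm([
  [[0,0,-0.5,0,0,0,-0.3],[0,0,-1,0,0,0,-0.3],[0,0,-1,0,0,0,-0.3],[0,0,-1,0,0,-0.5,-0.3],[0,0,-0.5,0,0,-0.57,-0.3]],
])

```text
time: 5.57
tool_pos: [0.5895, -0.0141, 0.2203]
tcp_rot: [2.176, 2.262, 0.004]
wrist_force: [1.7, -0.4, -1.0]
width: 0.461
grip_force: 42.3
```

Emit:
jog_arm([
  [[0.97,-0.4,0,0,0,0,-0.3],[0.97,-0.4,0,0,0,0,-0.3],[0.97,-0.4,0,0,0,0,-0.3],[0.97,-0.4,0,0,0,0,-0.3],[0.97,-0.4,0,0,0,0,-0.3]],
])

```text
time: 5.98
tool_pos: [0.5217, 0.1301, 0.2161]
tcp_rot: [-2.181, -2.26, 0.001]
wrist_force: [1.2, 0.1, -2.0]
width: 0.461
grip_force: 42.2
```

Emit:
jog_arm([
  [[0.97,-0.4,0,0,0,0,-0.3],[0.97,-0.4,0,0,0,0,-0.3],[0.97,-0.4,0,0,0,0,-0.3],[0.97,-0.4,0,0,0,0,-0.3],[0.97,-0.4,0,0,0,0,-0.3]],
])

```text
time: 6.4
tool_pos: [0.4564, 0.2734, 0.2161]
tcp_rot: [-2.181, -2.261, 0.001]
wrist_force: [0.9, 0.7, -1.5]
width: 0.457
grip_force: 42.2
```

Emit:
jog_arm([
  [[0.97,-0.4,0,0,0,0,-0.3],[0.97,-0.4,0,0,0,0,-0.3],[0,0,0,0,0,0,-0.3],[0,0,0,0,0,0,-0.3],[0,0,0,0,0,0,-0.3]],
])

```text
time: 6.82
tool_pos: [0.4312, 0.3294, 0.2161]
tcp_rot: [2.179, 2.262, -0.002]
wrist_force: [0.1, -0.3, -2.0]
width: 0.465
grip_force: 42.2
```

```bash
python3 - <<'E'
from h import *
s=read_state(); print(s["tool_pos"],s["tcp_rot"],s["q"],s["width"],s["grip_force"],s["wrist_force"])
print(np.degrees(2*np.arctan2(s["tcp_rot"][1],s["tcp_rot"][0])))
I,d=viewer.read_camera("wrist"); c=cam("wrist",s);cv2.imwrite("pics/w2.png",I)
P=cloud(d,c);Z=P[...,2];hsv=cv2.cvtColor(I,cv2.COLOR_BGR2HSV)
for nm,m in(("tray",(Z>.0015)&(Z<.0075)&(hsv[...,1]<60)&(P[...,1]>.2)),("flange",(Z>.0085)&(Z<.016)&(P[...,1]>.2)),("flap",(Z>.03)&(Z<.08)&(hsv[...,1]<60)&(P[...,1]>.4))):
    for b in blobs(m,60): print(nm,b.sum(),rect(P[b]),np.percentile(P[b],[1,99],axis=0).round(3).tolist())
E
```

```text
[0.43119482 0.32936384 0.2161346 ] [ 2.17948028  2.26227473 -0.00231828] [ 6.06665190e-01  8.81039542e-02  1.97846623e+00 -6.08540389e-04
  1.07642063e+00  5.69678562e-01] 0.4645530369272769 42.20085382461548 [ 0.1011875  -0.28136387 -1.98712047]
92.13574283728508
tray 15719 (array([434.4, 333.7]), 170.1, 156.2, -88.2) [[0.356, 0.254, 0.002], [0.512, 0.419, 0.006]]
tray 648 (array([690.4, 246.3]), 100.1, 12.5, -73.6) [[0.672, 0.204, 0.002], [0.707, 0.295, 0.007]]
flange 1375 (array([430.3, 423. ]), 294.6, 8.4, 1.8) [[0.287, 0.416, 0.009], [0.576, 0.429, 0.016]]
flange 808 (array([355.4, 331.2]), 169.4, 3.7, -88.2) [[0.351, 0.249, 0.009], [0.359, 0.415, 0.014]]
flange 837 (array([513. , 336.4]), 169.5, 4.1, -88.2) [[0.509, 0.254, 0.009], [0.517, 0.42, 0.013]]
flap 11359 (array([430.5, 444.4]), 152.2, 25.1, 1.8) [[0.358, 0.432, 0.031], [0.503, 0.456, 0.079]]
flap 74 (array([320.7, 428. ]), 9.3, 4.0, -0.1) [[0.317, 0.426, 0.031], [0.325, 0.43, 0.04]]
flap 71 (array([540.9, 435. ]), 8.8, 3.8, 2.7) [[0.537, 0.433, 0.032], [0.545, 0.437, 0.04]]
```

View pics/w2.png

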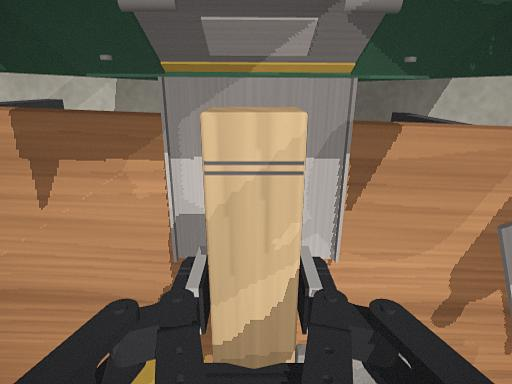

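The picture shows the offcut held straight over the tray (outlined at px x 160–355, y 75–260), with the flap and yellow edge at the top centre. The alignment is good, so I'm lowering it.

Emit:
jog_arm([
  [[0.1,0.1,1,0,0,0,-0.3],[0,0,1,0,0,0,-0.3],[0,0,1,0,0,0,-0.3],[0,0,0.8,0,0,0,-0.3],[0,0,0.3,0,0,0,-0.3]],
])

```text
time: 7.28
tool_pos: [0.4327, 0.3298, 0.0898]
tcp_rot: [-2.182, -2.258, 0.011]
wrist_force: [-1.0, 0.5, -2.4]
width: 0.462
grip_force: 42.1
```

Emit:
jog_arm([
  [[0,0,0.2,0,0,0,-0.3],[0,0,0.1,0,0,0,-0.3],[0,0,0,0,0,0,-0.3],[0,0,0,0,0,0,-0.3],[0,0,0,0,0,0,-0.3]],
])

```text
time: 7.7
tool_pos: [0.4357, 0.3335, 0.0866]
tcp_rot: [2.181, 2.261, 0.005]
wrist_force: [0.5, 0.4, -2.2]
width: 0.458
grip_force: 42.1
```

Emit:
jog_arm([
  [[0,0,0.1,0,0,0,-0.3],[0,0,0,0,0,0,0.1],[0,0,0,0,0,0,0.4],[0,0,0,0,0,0,0.8],[0,0,0,0,0,0,0.8]],
])

```text
time: 8.12
tool_pos: [0.4346, 0.3329, 0.0821]
tcp_rot: [2.181, 2.261, 0.001]
wrist_force: [-0.0, -0.3, -0.6]
width: 0.898
grip_force: 0.0
```

Emit:
jog_arm([
  [[0,0,0,0,0,0,0.8],[0,0,-0.5,0,0,0,0.8],[0,0,-1,0,0,0,0.8],[0,0,-1,0,0,0,0.8],[0,0,-0.5,0,0,0,0.8]],
])

```text
time: 8.53
tool_pos: [0.4358, 0.3337, 0.1753]
tcp_rot: [2.18, 2.261, 0.007]
wrist_force: [0.6, 0.2, 0.3]
width: 0.901
grip_force: 0.0
```

```bash
python3 - <<'E'
from h import *
s=read_state(); print(s["tool_pos"],s["width"],s["wrist_force"])
I,d=viewer.read_camera("wrist"); P=cloud(d,cam("wrist",s));Z=P[...,2];hsv=cv2.cvtColor(I,cv2.COLOR_BGR2HSV)
m=(Z>.028)&(Z<.042)&(hsv[...,1]>50)&(P[...,1]>.2)
for b in blobs(m,300): print(b.sum(),rect(P[b]),np.median(Z[b]),np.median(hsv[b],0))
I,d=viewer.read_camera("scene"); P=cloud(d,cam("scene"));Z=P[...,2]
m=(Z>.028)&(Z<.042)&(P[...,1]>.2)&(P[...,1]<.5)&(abs(P[...,0]-.43)<.09)
for b in blobs(m,60): print("scene",b.sum(),rect(P[b]),np.median(Z[b]))
E
```

```text
[0.43575232 0.33373449 0.17526167] 0.90065057050421 [0.60736231 0.18999182 0.2622625 ]
1953 (array([320.6, 426.6]), 70.5, 18.5, 3.9) 0.03583979767093523 [71. 91. 56.]
1919 (array([541.6, 433.4]), 70.7, 18.6, -0.1) 0.03588654974494018 [71. 91. 58.]
11064 (array([436.8, 333.3]), 149.6, 40.2, -87.9) 0.03390969803918911 [ 18.  92. 208.]
scene 778 (array([437.7, 332.3]), 149.8, 43.1, -87.7) 0.03434980762050177
scene 128 (array([417.2, 432.8]), 153.1, 7.7, 2.1) 0.03580587781544997
```

Emit:
jog_arm([
  [[0,0,-0.2,0,0,-1,0.8],[0,0,0,0,0,-1,0],[0,0,0,0,0,-1,-1],[0,0,0,0,0,-1,-1],[0,0,0,0,0,-1,-1]],
])

```text
time: 9.05
tool_pos: [0.4337, 0.3323, 0.1762]
tcp_rot: [-1.514, -2.752, 0.004]
wrist_force: [0.6, 0.8, 0.7]
width: 0.338
grip_force: 0.0
```

Emit:
jog_arm([
  [[0,0,0,0,0,-1,-1],[0,0,0,0,0,-1,-1],[0,0,0,0,0,-1,-1],[0,0,0,0,0,-1,-1],[0,0,0,0,0,-1,-1]],
])

```text
time: 9.47
tool_pos: [0.4337, 0.3322, 0.1761]
tcp_rot: [-0.75, -3.049, 0.003]
wrist_force: [-0.9, 1.1, 1.2]
width: 0.001
grip_force: 0.0
```

Emit:
jog_arm([
  [[0,0,0,0,0,-1,-1],[0,0,0,0,0,-1,-1],[0,0,0,0,0,-1,-1],[0,0,0,0,0,-1,-1],[0,0,0,0,0,-0.95,-1]],
])

```text
time: 9.88
tool_pos: [0.4337, 0.3323, 0.1761]
tcp_rot: [0.057, -3.139, 0.002]
wrist_force: [-0.3, -0.1, -0.4]
width: -0.002
grip_force: 0.0
```

Emit:
jog_arm([
  [[0,-0.9,0,0,0,0,-1],[0,-0.9,0,0,0,0,-1],[0,-0.9,0,0,0,0,-1],[0,-0.8,0,0,0,0,-1],[0,0,0,0,0,0,-1]],
])

```text
time: 10.3
tool_pos: [0.4362, 0.2243, 0.1758]
tcp_rot: [0.045, -3.137, 0.005]
wrist_force: [0.6, -0.6, -0.7]
width: 0.003
grip_force: 0.0
```

Emit:
jog_arm([
  [[-0.13,0,0.9,0,0,0,-1],[0,0,0.9,0,0,0,-1],[0,0,0.7,0,0,0,-1],[0,0,0.4,0,0,0,-1],[0,0,0.05,0,0,0,-1]],
])

```text
time: 10.72
tool_pos: [0.4387, 0.227, 0.0853]
tcp_rot: [0.048, -3.134, 0.005]
wrist_force: [-0.9, -0.4, -0.7]
width: -0.004
grip_force: 0.0
```

Emit:
jog_arm([
  [[0,0,0,0,0,0,-1],[0,0.2,0,0,0,0,-1],[0,0.3,0,0,0,0,-1],[0,0.3,0,0,0,0,-1],[0,0.3,0,0,0,0,-1]],
])

```text
time: 11.13
tool_pos: [0.4413, 0.2623, 0.0905]
tcp_rot: [-0.049, 3.139, 0.001]
wrist_force: [0.3, -4.1, 2.5]
width: 0.001
grip_force: 2.4
```

Emit:
jog_arm([
  [[0,0.3,0,0,0,0,-1],[0,0.3,0,0,0,0,-1],[0,0.3,0,0,0,0,-1],[0,0.3,0,0,0,0,-1],[0,0.3,0,0,0,0,-1]],
])

```text
time: 11.55
tool_pos: [0.4392, 0.3068, 0.0895]
tcp_rot: [-0.049, 3.141, -0.001]
wrist_force: [0.8, -5.0, 3.7]
width: -0.001
grip_force: 2.4
```

```bash
python3 - <<'E'
from h import *
s=read_state(); print(s["tool_pos"],s["tcp_rot"],s["wrist_force"])
I,d=viewer.read_camera("scene"); P=cloud(d,cam("scene"));Z=P[...,2];cv2.imwrite("pics/s2.png",cv2.resize(I[180:330,280:480],(800,600)))
m=(Z>.025)&(Z<.042)&(P[...,1]>.2)&(P[...,1]<.55)&(abs(P[...,0]-.43)<.09)
hsv=cv2.cvtColor(I,cv2.COLOR_BGR2HSV)
for b in blobs(m&(hsv[...,1]>70),40): print("scene",b.sum(),rect(P[b]),np.median(Z[b]),np.median(hsv[b],0))
E
```

```text
[0.43921274 0.30675945 0.08953787] [-4.92608707e-02  3.14114759e+00 -6.19941020e-04] [ 0.75517122 -5.02089571  3.74311719]
scene 787 (array([434.8, 387.9]), 144.5, 43.2, -87.9) 0.034014713566092425 [ 19. 125. 144.]
```

View pics/s2.png

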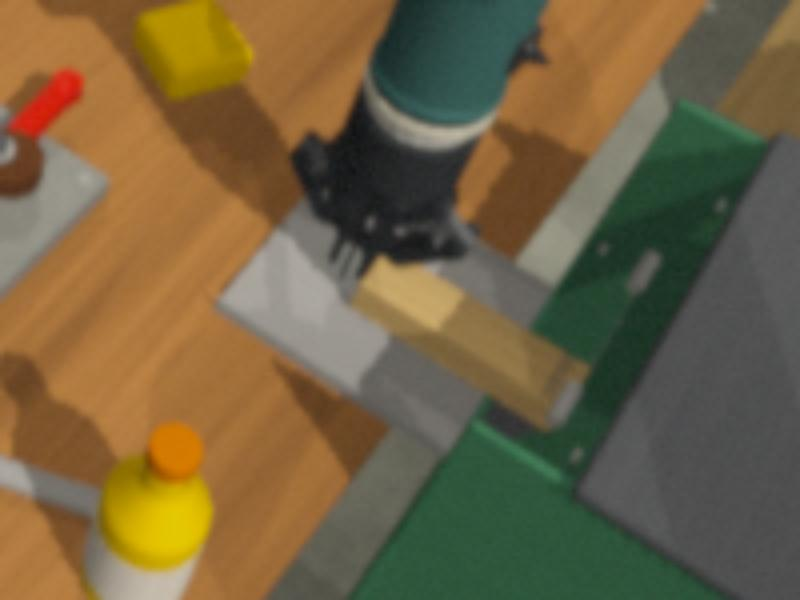

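The crop shows the offcut pushed straight in at (470,340), entering under the flap, with the finger at its outer end. I'll keep pushing.

Emit:
jog_arm([
  [[0,0.3,0,0,0,0,-1],[0,0.3,0,0,0,0,-1],[0,0.3,0,0,0,0,-1],[0,0.3,0,0,0,0,-1],[0,0.3,0,0,0,0,-1]],
])

```text
time: 12.02
tool_pos: [0.4376, 0.3508, 0.0892]
tcp_rot: [0.049, -3.14, 0.002]
wrist_force: [0.2, -5.3, 4.2]
width: 0.002
grip_force: 3.0
```

Emit:
jog_arm([
  [[0,0.3,0,0,0,0,-1],[0,0.3,0,0,0,0,-1],[0,0.3,0,0,0,0,-1],[0,0.3,0,0,0,0,-1],[0,0.25,0,0,0,0,-1]],
])

```text
time: 12.43
tool_pos: [0.4363, 0.3957, 0.0892]
tcp_rot: [0.049, -3.141, -0.001]
wrist_force: [-0.3, -1.0, -0.1]
width: 0.001
grip_force: 0.0
```

Emit:
jog_arm([
  [[0,0,0,0,0,0,-1],[0,0,0,0,0,0,-1],[0,0,0,0,0,0,-1],[0,0,0,0,0,0,-1],[0,0,0,0,0,0,-1]],
])

```text
time: 12.85
tool_pos: [0.4364, 0.394, 0.0893]
tcp_rot: [0.048, -3.141, 0.0]
wrist_force: [0.4, 0.8, -0.1]
width: -0.002
grip_force: 0.0
```

```bash
python3 - <<'E'
from h import *
s=read_state(); print(s["tool_pos"],s["tcp_rot"],s["wrist_force"])
I,d=viewer.read_camera("scene");cv2.imwrite("pics/s3.png",cv2.resize(I[180:330,280:480],(800,600)))
E
```

```text
[0.43640549 0.39395891 0.08927237] [ 4.80943665e-02 -3.14091144e+00  3.90727595e-04] [ 0.3982817   0.80170279 -0.12969634]
```

View pics/s3.png

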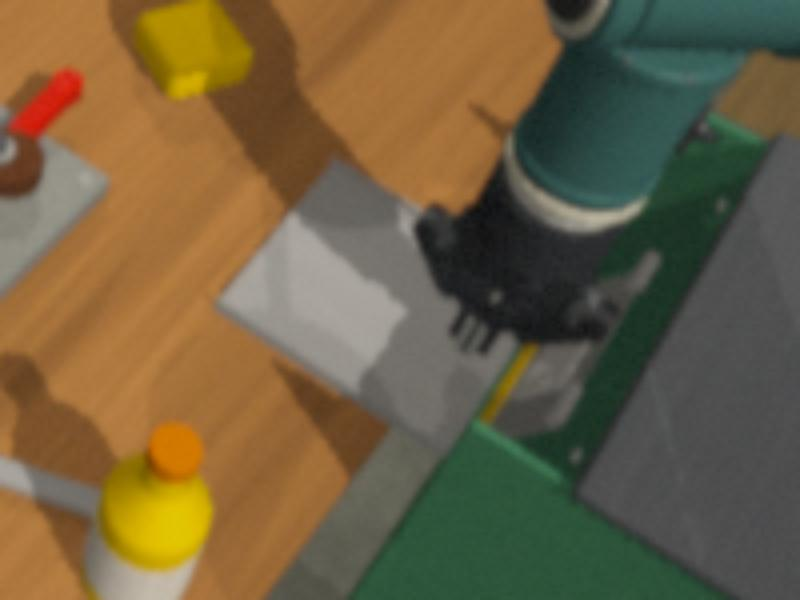

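The crop shows an empty tray, with the flap shut and its yellow edge visible at (510,380), so the offcut is in. Now I'm backing off to fetch the blank.

Emit:
jog_arm([
  [[0,-1,0,0,0,0,-1],[0,-1,0,0,0,0,-1],[0,-1,-0.5,0,0,0,-1],[0,-1,-1,0,0,0,-1],[0,-1,-1,0,0,0,-1]],
])

```text
time: 13.32
tool_pos: [0.4396, 0.2434, 0.1626]
tcp_rot: [0.049, -3.138, 0.003]
wrist_force: [1.3, 0.4, 1.3]
width: 0.001
grip_force: 0.0
```

Emit:
jog_arm([
  [[0,0,-1,0,0,1,-1],[0,0,-1,0,0,1,-1],[0,0,-1,0,0,1,0],[0,0,0,0,0,1,1],[0,0,0,0,0,1,1]],
])

```text
time: 13.73
tool_pos: [0.4427, 0.2458, 0.2568]
tcp_rot: [0.774, 3.04, 0.007]
wrist_force: [0.0, -0.7, -0.5]
width: 0.419
grip_force: 0.0
```

Emit:
jog_arm([
  [[0,0,0,0,0,1,1],[0,0,0,0,0,1,1],[0,0,0,0,0,1,1],[0,0,0,0,0,1,1],[0,0,0,0,0,1,1]],
])

```text
time: 14.15
tool_pos: [0.441, 0.2452, 0.2533]
tcp_rot: [1.536, 2.74, 0.0]
wrist_force: [0.2, -1.0, 0.2]
width: 0.998
grip_force: 0.0
```

Emit:
jog_arm([
  [[0,0,0,0,0,1,1],[0,0,0,0,0,1,1],[0,0,0,0,0,1,1],[0,0,0,0,0,1,1],[0,0,0,0,0,1,1]],
])

```text
time: 14.57
tool_pos: [0.441, 0.2452, 0.2533]
tcp_rot: [-2.193, -2.249, 0.0]
wrist_force: [-0.2, 0.5, -0.6]
width: 1.0
grip_force: 0.0
```

```bash
cat > go.py <<'E'
import sys
from h import *
# usage: go.py x y z : remaining shift in tool units; heading
s=read_state();R,t=pose(s);g=np.array([float(v) for v in sys.argv[1:4]])
print("tool units",np.round(R.T@(g-t)/.03,2),"heading",round(np.degrees(np.arctan2(R[1,0],R[0,0])),1),"pos",t.round(4),"q",np.round(s["q"],2),"F",np.round(s["wrist_force"],1),"t",s["time"])
E
python3 go.py .59 -.435 .30
```

```text
tool units [-22.79   4.39  -1.56] heading 91.5 pos [0.441  0.2452 0.2533] q [ 0.46 -0.02  2.02  0.    1.14  0.43] F [-0.2  0.5 -0.6] t 14.5667
```

Emit:
jog_arm([
  [[-0.91,0.18,-0.3,0,0,0,1],[-0.91,0.18,-0.3,0,0,0,1],[-0.91,0.18,-0.3,0,0,0,1],[-0.91,0.18,-0.3,0,0,0,1],[-0.91,0.18,-0.3,0,0,0,1]],
])

```text
time: 14.98
tool_pos: [0.4722, 0.1086, 0.2988]
tcp_rot: [2.187, 2.256, 0.0]
wrist_force: [0.2, -0.5, -0.1]
width: 1.002
grip_force: 0.0
```

Emit:
jog_arm([
  [[-0.91,0.18,0,0,0,0,1],[-0.91,0.18,0,0,0,0,1],[-0.91,0.18,0,0,0,0,1],[-0.91,0.18,0,0,0,0,1],[-0.91,0.18,0,0,0,0,1]],
])

```text
time: 15.4
tool_pos: [0.5034, -0.0273, 0.2985]
tcp_rot: [2.187, 2.255, 0.0]
wrist_force: [0.5, 0.8, 0.8]
width: 1.003
grip_force: 0.0
```

Emit:
jog_arm([
  [[-0.91,0.18,0,0,0,0,1],[-0.91,0.18,0,0,0,0,1],[-0.91,0.18,0,0,0,0,1],[-0.91,0.18,0,0,0,0,1],[-0.91,0.18,0,0,0,0,1]],
])

```text
time: 15.82
tool_pos: [0.5345, -0.1628, 0.2983]
tcp_rot: [2.187, 2.255, 0.0]
wrist_force: [0.1, 0.5, 0.6]
width: 0.998
grip_force: 0.0
```

Emit:
jog_arm([
  [[-0.91,0.18,0,0,0,0,1],[-0.91,0.18,0,0,0,0,1],[-0.91,0.18,0,0,0,0,1],[-0.91,0.18,0,0,0,0,1],[-0.91,0.18,0,0,0,0,1]],
])

```text
time: 16.23
tool_pos: [0.5657, -0.2984, 0.2982]
tcp_rot: [-2.187, -2.255, -0.0]
wrist_force: [0.7, -0.4, -0.4]
width: 0.998
grip_force: 0.0
```

Emit:
jog_arm([
  [[-0.91,0.18,0,0,0,0,1],[-0.91,0.18,0,0,0,0,1],[-0.91,0.18,0,0,0,0,1],[-0.91,0.18,0,0,0,0,1],[-0.91,0.1,0,0,0,0,1]],
])

```text
time: 16.65
tool_pos: [0.5948, -0.434, 0.298]
tcp_rot: [-2.187, -2.255, -0.0]
wrist_force: [0.1, -0.5, 0.2]
width: 0.99
grip_force: 0.0
```

Emit:
jog_arm([
  [[0,0,0,0,0,1,1],[0,0,0,0,0,1,1],[0,0,0,0,0,1,1],[0,0,0,0,0,1,1],[0,0,0,0,0,1,1]],
])

```text
time: 17.07
tool_pos: [0.5943, -0.4328, 0.2979]
tcp_rot: [-2.7, -1.604, 0.0]
wrist_force: [0.1, 1.0, 0.5]
width: 1.001
grip_force: 0.0
```

Emit:
jog_arm([
  [[0,0,0,0,0,1,1],[0,0,0,0,0,1,1],[0,0,0,0,0,1,1],[0,0,0,0,0,1,1],[0,0,0,0,0,1,1]],
])

```text
time: 17.48
tool_pos: [0.5944, -0.4326, 0.2981]
tcp_rot: [-3.024, -0.851, 0.0]
wrist_force: [-1.2, 0.4, -0.6]
width: 1.001
grip_force: 0.0
```

Emit:
jog_arm([
  [[0,0,0,0,0,1,1],[0,0,0,0,0,1,1],[0,0,0,0,0,1,1],[0,0,0,0,0,0.7,1],[0,0,0,0,0,0,1]],
])

```text
time: 17.9
tool_pos: [0.5944, -0.4326, 0.2981]
tcp_rot: [-3.131, -0.259, 0.001]
wrist_force: [-0.6, -0.1, 0.1]
width: 1.004
grip_force: 0.0
```

```bash
python3 go.py .574 -.44 .30; cat > blank.py <<'E'
from h import *
s=read_state();I,d=viewer.read_camera("wrist");P=cloud(d,cam("wrist",s));Z=P[...,2];hsv=cv2.cvtColor(I,cv2.COLOR_BGR2HSV)
cv2.imwrite("pics/w3.png",I)
m=(Z>.022)&(Z<.034)&(hsv[...,1]>70)
for b in blobs(m,500): print(b.sum(),rect(P[b]),np.median(Z[b]),np.median(hsv[b],0))
E
python3 blank.py
```

```text
tool units [-0.71  0.13 -0.06] heading 9.4 pos [ 0.5944 -0.4326  0.2981] q [-0.66  0.38  1.46 -0.    1.3   0.74] F [-0.6 -0.1  0.1] t 17.9
8216 (array([ 567.9, -312.6]), 200.4, 50.5, -9.5) 0.027765558824130065 [ 10. 141. 111.]
7731 (array([ 573.8, -442. ]), 200.1, 50.0, 8.9) 0.027924248324692258 [ 10. 129. 210.]
```

Emit:
jog_arm([
  [[-0.73,0.2,0,0,0,0.08,1],[0,0,1,0,0,0,1],[0,0,1,0,0,0,1],[0,0,1,0,0,0,1],[0,0,1,0,0,0,1]],
])

```text
time: 18.37
tool_pos: [0.5739, -0.4423, 0.1776]
tcp_rot: [3.131, 0.252, 0.001]
wrist_force: [0.5, 0.8, -1.1]
width: 1.001
grip_force: 0.0
```

Emit:
jog_arm([
  [[0,0,1,0,0,0,1],[0,0,1,0,0,0,1],[0,0,0.7,0,0,0,1],[0,0,0,0,0,0,1],[0,0,0,0,0,0,1]],
])

```text
time: 18.78
tool_pos: [0.5731, -0.4413, 0.0955]
tcp_rot: [-3.129, -0.251, 0.005]
wrist_force: [-0.1, 0.0, 1.0]
width: 1.003
grip_force: 0.0
```

```bash
python3 go.py .5738 -.442 .078
```

```text
tool units [0.02 0.03 0.58] heading 9.2 pos [ 0.5731 -0.4413  0.0955] q [-0.69  0.53  1.65  0.    0.97  0.72] F [-0.1  0.   1. ] t 18.7833
```

Emit:
jog_arm([
  [[0,0,0.4,0,0,0,1],[0,0,0.2,0,0,0,1],[0,0,0,0,0,0,1],[0,0,0,0,0,0,0],[0,0,0,0,0,0,0]],
])

```text
time: 19.2
tool_pos: [0.5747, -0.4424, 0.0803]
tcp_rot: [3.131, 0.249, 0.002]
wrist_force: [-0.2, -0.0, 0.4]
width: 0.749
grip_force: 0.0
```

Emit:
jog_arm([
  [[0,0,0,0,0,0,0],[0,0,0,0,0,0,0],[0,0,0,0,0,0,0],[0,0,0,0,0,0,0],[0,0,0,0,0,0,0]],
], force=50)

```text
time: 19.62
tool_pos: [0.5749, -0.4425, 0.0806]
tcp_rot: [3.13, 0.249, 0.002]
wrist_force: [0.3, 0.8, 5.6]
width: 0.573
grip_force: 55.2
```

Emit:
jog_arm([
  [[0,0,0,0,0,0,0],[0,0,-0.3,0,0,0,0],[0,0,-0.5,0,0,0,0],[0,0,0,0,0,0,0],[0,0,0,0,0,0,0]],
])

```text
time: 20.03
tool_pos: [0.575, -0.4427, 0.105]
tcp_rot: [3.13, 0.249, 0.003]
wrist_force: [-0.3, -0.2, -2.9]
width: 0.571
grip_force: 54.5
```

```bash
python3 go.py .597 .0005 .22
```

```text
tool units [  3.07 -14.46  -3.86] heading 9.1 pos [ 0.575  -0.4427  0.105 ] q [-0.69  0.52  1.64 -0.    0.98  0.72] F [-0.3 -0.2 -2.9] t 20.0333
```

Emit:
jog_arm([
  [[0,0,-1,0,0,0,0],[0,0,-1,0,0,0,0],[0,0,-1,0,0,0,0],[0,0,-0.9,0,0,0,0],[0.1,-0.5,0,0,0,0,0]],
])

```text
time: 20.45
tool_pos: [0.5773, -0.431, 0.2282]
tcp_rot: [3.122, 0.245, 0.014]
wrist_force: [2.5, -1.7, 0.8]
width: 0.574
grip_force: 54.4
```

Emit:
jog_arm([
  [[0.2,-0.95,0,0,0,0,0],[0.2,-0.95,0,0,0,0,0],[0.2,-0.95,0,0,0,0,0],[0.2,-0.95,0,0,0,0,0],[0.2,-0.95,0,0,0,0,0]],
])

```text
time: 20.87
tool_pos: [0.5809, -0.279, 0.2185]
tcp_rot: [-3.13, -0.249, 0.003]
wrist_force: [0.3, 0.3, -2.0]
width: 0.566
grip_force: 54.4
```

Emit:
jog_arm([
  [[0.2,-0.95,0,0,0,0,0],[0.2,-0.95,0,0,0,0,0],[0.2,-0.95,0,0,0,0,0],[0.2,-0.95,0,0,0,0,0],[0.2,-0.95,0,0,0,0,0]],
])

```text
time: 21.28
tool_pos: [0.5878, -0.1337, 0.2187]
tcp_rot: [-3.131, -0.249, 0.003]
wrist_force: [-0.1, 0.6, -1.4]
width: 0.566
grip_force: 54.4
```

Emit:
jog_arm([
  [[0.2,-0.95,0,0,0,0,0],[0.2,-0.95,0,0,0,0,0],[0.2,-0.95,0,0,0,0,0],[0.2,-0.95,0,0,0,0,0],[0.2,-0.7,0,0,0,0,0]],
])

```text
time: 21.7
tool_pos: [0.5957, 0.0049, 0.2187]
tcp_rot: [-3.13, -0.251, 0.004]
wrist_force: [-0.1, 0.3, -2.2]
width: 0.573
grip_force: 54.4
```

Emit:
jog_arm([
  [[0,0,0,0,0,-1,0],[0,0,0,0,0,-1,0],[0,0,0,0,0,-1,0],[0,0,0,0,0,-1,0],[0,0,0,0,0,-1,0]],
])

```text
time: 22.12
tool_pos: [0.596, 0.0029, 0.2186]
tcp_rot: [-2.956, -1.059, 0.004]
wrist_force: [-0.4, 0.4, -2.2]
width: 0.576
grip_force: 54.4
```

Emit:
jog_arm([
  [[0,0,0,0,0,-1,0],[0,0,0,0,0,-1,0],[0,0,0,0,0,-1,0],[0,0,0,0,0,-1,0],[0,0,0,0,0,-1,0]],
])

```text
time: 22.53
tool_pos: [0.596, 0.0027, 0.2186]
tcp_rot: [-2.581, -1.788, 0.003]
wrist_force: [0.4, 0.1, -2.0]
width: 0.57
grip_force: 54.4
```

Emit:
jog_arm([
  [[0,0,0,0,0,-1,0],[0,0,0,0,0,-1,0],[0,0,0,0,0,-1,0],[0,0,0,0,0,-0.5,0],[0,0,0,0,0,0,0]],
])

```text
time: 22.95
tool_pos: [0.5961, 0.0027, 0.2187]
tcp_rot: [-2.217, -2.224, 0.002]
wrist_force: [-1.5, -0.8, -1.4]
width: 0.578
grip_force: 54.4
```

```bash
python3 go.py .597 .0005 .22; python3 - <<'E'
from h import *
s=read_state();I,d=viewer.read_camera("wrist");P=cloud(d,cam("wrist",s));Z=P[...,2];hsv=cv2.cvtColor(I,cv2.COLOR_BGR2HSV)
cv2.imwrite("pics/w4.png",I)
# held blank top face
for b in blobs((Z>.12)&(Z<.19)&(hsv[...,1]>80),500): print("held",b.sum(),rect(P[b]),np.percentile(P[b],[1,50,99],axis=0).round(4).tolist())
B=(P[...,0]>.4)&(P[...,0]<.68)&(abs(P[...,1])<.16)
for nm,m in(("dark",B&(Z>.037)&(Z<.045)&(hsv[...,2]<150)),("base",B&(Z>.015)&(Z<.021)),("red",B&((hsv[...,0]<6)|(hsv[...,0]>174))&(hsv[...,1]>160)&(Z>.03))):
    for b in blobs(m,150): print(nm,b.sum(),rect(P[b]),np.percentile(P[b],[1,99],axis=0).round(4).tolist())
E
```

```text
tool units [-0.07  0.03 -0.04] heading 90.2 pos [0.5961 0.0027 0.2187] q [-0.04  0.18  1.86  0.    1.1  -0.04] F [-1.5 -0.8 -1.4] t 22.95
held 39099 (array([595.8,  27. ]), 148.6, 53.3, -89.7) [[0.5724, -0.042, 0.1645], [0.5966, 0.0471, 0.166], [0.6209, 0.1004, 0.1674]]
dark 294 (array([647.6,  83.3]), 54.4, 3.7, 89.7) [[0.6461, 0.057, 0.0396], [0.6493, 0.1099, 0.0434]]
dark 2110 (array([501.4,  84.1]), 91.5, 47.2, 1.0) [[0.4628, 0.0613, 0.0381], [0.5465, 0.1074, 0.0445]]
base 9642 (array([571.7,  40.1]), 200.5, 170.0, -89.7) [[0.4879, -0.039, 0.0159], [0.656, 0.1401, 0.0197]]
base 9214 (array([514.6, -27.3]), 178.5, 55.2, -89.8) [[0.4881, -0.1046, 0.0164], [0.5413, 0.0595, 0.0195]]
red 2698 (array([480.9,  71.6]), 81.4, 22.4, 1.0) [[0.4423, 0.0611, 0.0378], [0.516, 0.0825, 0.0433]]
```

View pics/w4.png

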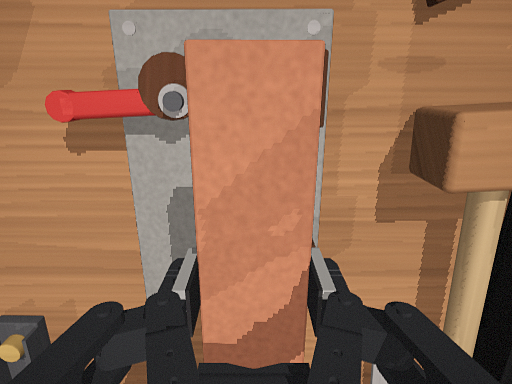

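The wrist view shows the blank held squarely along the board at px x 185–325, with the lever pointing left (60,105) and the +y fence block just visible at (325,90). I'll lower it slightly clear of the fence and stop, then slide it home.

Emit:
jog_arm([
  [[0.13,-0.09,0,0,0,0,0],[0,0,0.8,0,0,0,0],[0,0,0.8,0,0,0,0],[0,0,0.6,0,0,0,0],[0,0,0.4,0,0,0,0]],
])

```text
time: 23.42
tool_pos: [0.5927, 0.0065, 0.1397]
tcp_rot: [-2.219, -2.22, 0.004]
wrist_force: [-0.1, -0.3, -3.5]
width: 0.574
grip_force: 54.4
```

Emit:
jog_arm([
  [[0,0,0,0,0,0,0],[0,0,0,0,0,0,0],[0,0,0,0,0,0,0],[0,0,0,0,0,0,0],[0,0,0,0,0,0,0]],
])

```text
time: 23.83
tool_pos: [0.5957, 0.0061, 0.144]
tcp_rot: [2.218, 2.222, 0.003]
wrist_force: [0.0, -0.3, -1.7]
width: 0.571
grip_force: 54.3
```

```bash
python3 go.py .5935 .0065 .0990
```

```text
tool units [ 0.02 -0.08  1.5 ] heading 90.1 pos [0.5957 0.0061 0.144 ] q [-0.03  0.26  1.92  0.    0.95 -0.03] F [ 0.  -0.3 -1.7] t 23.8333
```

Emit:
jog_arm([
  [[0,-0.08,0.4,0,0,0,0],[0,0,0.4,0,0,0,0],[0,0,0.3,0,0,0,0],[0,0,0.2,0,0,0,0],[0,0,0,0,0,0,0]],
])

```text
time: 24.25
tool_pos: [0.5902, 0.0061, 0.1004]
tcp_rot: [-2.217, -2.221, 0.005]
wrist_force: [-0.2, 0.2, -2.7]
width: 0.568
grip_force: 54.4
```

Emit:
jog_arm([
  [[0,0,0,0,0,0,0],[0,0,0,0,0,0,0],[0,0,0,0,0,0,0],[0,0,0,0,0,0,0],[0,0,0,0,0,0,0]],
])

```text
time: 24.67
tool_pos: [0.5926, 0.006, 0.1039]
tcp_rot: [2.219, 2.223, 0.001]
wrist_force: [0.2, 0.5, -2.9]
width: 0.574
grip_force: 54.4
```

```bash
python3 go.py .5935 .0065 .0990
```

```text
tool units [0.02 0.03 0.16] heading 90.1 pos [0.5926 0.006  0.1039] q [-0.03  0.31  1.95  0.    0.88 -0.03] F [ 0.2  0.5 -2.9] t 24.6667
```

Emit:
jog_arm([
  [[0,0,0.18,0,0,0,0],[0,0,0,0,0,0,0],[0,0,0,0,0,0,0],[0,0,0,0,0,0,0],[0,0,0,0,0,0,0]],
])

```text
time: 25.08
tool_pos: [0.5931, 0.0061, 0.0986]
tcp_rot: [2.219, 2.222, 0.002]
wrist_force: [1.8, 1.0, 1.6]
width: 0.572
grip_force: 54.8
```

Emit:
jog_arm([
  [[0,0.08,0,0,0,0,0],[0,0.07,0,0,0,0,0],[0,0.03,0,0,0,0,0],[0,0,0,0,0,0,0],[0,0,0,0,0,0,0]],
])

```text
time: 25.5
tool_pos: [0.5958, 0.0061, 0.0986]
tcp_rot: [-2.217, -2.221, 0.005]
wrist_force: [-6.6, 0.3, 11.1]
width: 0.567
grip_force: 56.1
```

Emit:
jog_arm([
  [[-0.08,0,0,0,0,0,0],[-0.07,0,0,0,0,0,0],[-0.03,0,0,0,0,0,0],[0,0,0,0,0,0,0],[0,0,0,0,0,0,0]],
])

```text
time: 25.92
tool_pos: [0.5962, 0.0027, 0.0986]
tcp_rot: [-2.215, -2.222, 0.001]
wrist_force: [-5.5, 7.8, 9.5]
width: 0.572
grip_force: 55.8
```

Emit:
jog_arm([
  [[-0.06,0.06,-0.04,0,0,0,0],[0,0,0,0,0,0,0],[0,0,0,0,0,0,0],[0,0,0,0,0,0,0],[0,0,0,0,0,0,0]],
])

```text
time: 26.33
tool_pos: [0.5965, 0.0016, 0.0987]
tcp_rot: [-2.212, -2.22, 0.004]
wrist_force: [-8.0, 10.4, 7.1]
width: 0.572
grip_force: 55.5
```

Emit:
jog_arm([
  [[-0.05,0.05,0,0,0,0,0],[0,0,0,0,0,0,0],[0,0,0,0,0,0,0],[0,0,0,0,0,0,0],[0,0,0,0,0,0,0]],
])

```text
time: 26.75
tool_pos: [0.5968, 0.0014, 0.0987]
tcp_rot: [-2.21, -2.217, 0.005]
wrist_force: [-11.5, 14.9, 11.8]
width: 0.575
grip_force: 56.0
```

Emit:
jog_arm([
  [[0,0,0,0,0,0,0.2],[0,0,0,0,0,0,0.5],[0,0,0,0,0,0,0.7],[0,0,0,0,0,0,0.7],[0,0,0,0,0,0,0.7]],
])

```text
time: 27.17
tool_pos: [0.6011, -0.0029, 0.0991]
tcp_rot: [2.22, 2.223, 0.0]
wrist_force: [-0.3, -0.7, 0.4]
width: 0.851
grip_force: 0.0
```

Emit:
jog_arm([
  [[0,0,-0.3,0,0,0,0.7],[0,0,-0.8,0,0,0,0.7],[0,0,-1,0,0,0,0.7],[0,0,-1,0,0,0,0.7],[0,0,-1,0,0,0,0.7]],
])

```text
time: 27.58
tool_pos: [0.6008, -0.0029, 0.2239]
tcp_rot: [-2.22, -2.223, 0.0]
wrist_force: [0.4, -0.8, 0.5]
width: 0.85
grip_force: 0.0
```

Emit:
jog_arm([
  [[0,0,-1,0,0,0,0.7],[0,0,-0.8,0,0,0,0.7],[0,0,0,0,0,0,0.7],[0,0,0,0,0,0,0.7],[0,0,0,0,0,0,0.7]],
])

```text
time: 28.0
tool_pos: [0.6006, -0.0028, 0.2761]
tcp_rot: [-2.22, -2.223, 0.0]
wrist_force: [-0.0, -0.3, -0.6]
width: 0.855
grip_force: 0.0
```

```bash
python3 go.py .57 .005 .30; cat > jig.py <<'E'
from h import *
import sys
s=read_state();I,d=viewer.read_camera("wrist");P=cloud(d,cam("wrist",s));Z=P[...,2];hsv=cv2.cvtColor(I,cv2.COLOR_BGR2HSV)
cv2.imwrite("pics/"+sys.argv[1],I)
B=(P[...,0]>.4)&(P[...,0]<.68)&(abs(P[...,1])<.2)
lum=hsv[...,2]
for nm,m in(("blank",B&(Z>.0430)&(Z<.050)&(lum>150)&(hsv[...,1]>90)),("fence/dark",B&(Z>.037)&(Z<.046)&(lum<140)&(hsv[...,0]>6)&(hsv[...,0]<20)),("base",B&(Z>.015)&(Z<.021)),("red",B&((hsv[...,0]<6)|(hsv[...,0]>174))&(hsv[...,1]>160)&(Z>.03))):
    for b in blobs(m,150): print(nm,b.sum(),rect(P[b]),np.median(Z[b]).round(4),np.percentile(P[b],[1,99],axis=0).round(4)[:,:2].tolist())
E
python3 jig.py w5.png
```

```text
tool units [ 0.26 -1.02 -0.8 ] heading 90.1 pos [ 0.6006 -0.0028  0.2761] q [-0.05  0.14  1.8  -0.    1.2  -0.05] F [-0.  -0.3 -0.6] t 28.0
blank 10317 (array([5.966e+02, 4.000e-01]), 199.0, 49.7, -89.7) 0.0459 [[0.5724, -0.0961], [0.6209, 0.0987]]
fence/dark 1877 (array([635.2,  83.4]), 54.5, 28.4, -89.8) 0.0417 [[0.6214, 0.0563], [0.6489, 0.1097]]
fence/dark 1774 (array([535.4,  84.4]), 47.0, 47.0, 18.3) 0.0428 [[0.5132, 0.0624], [0.5581, 0.107]]
fence/dark 1192 (array([636.2, -71.4]), 55.1, 28.5, 89.9) 0.0419 [[0.6223, -0.0983], [0.6499, -0.0442]]
fence/dark 676 (array([ 597.4, -113.1]), 49.0, 22.4, 0.9) 0.04 [[0.5733, -0.1238], [0.6219, -0.1026]]
base 24329 (array([571.8,   5.1]), 270.3, 170.4, -89.6) 0.0179 [[0.4885, -0.1248], [0.6554, 0.1386]]
red 1822 (array([479.9,  73. ]), 80.1, 22.9, 4.7) 0.0417 [[0.4423, 0.0605], [0.5161, 0.0823]]
```

View pics/w5.png

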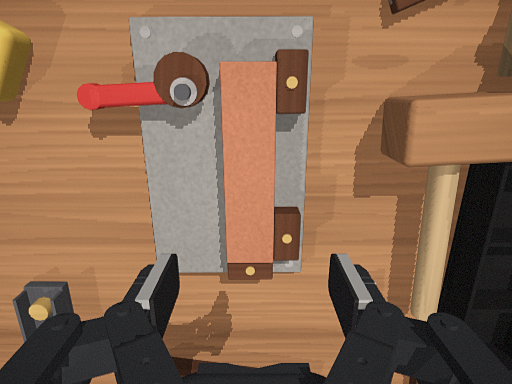

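The view shows the blank lying flat against both fence blocks, (292,82) and (287,235), and the end stop (250,270). It measures within 0.3 mm of the clamped position. The lever is still open, pointing left (90,96), so the cam is next.

Emit:
jog_arm([
  [[0.22,-0.9,0,0,0,0,-1],[0.22,-0.9,0,0,0,0,-1],[0.22,-0.9,0,0,0,0,-1],[0.22,-0.9,0,0,0,0,-1],[0.2,-0.9,0,0,0,0,-1]],
])

```text
time: 28.47
tool_pos: [0.4635, 0.0297, 0.2738]
tcp_rot: [-2.218, -2.221, 0.005]
wrist_force: [-0.0, -0.2, -0.4]
width: 0.136
grip_force: 0.0
```

Emit:
jog_arm([
  [[0,0,0.8,0,0,0,-1],[0,0,0.8,0,0,0,-1],[0,0,0.8,0,0,0,-1],[0,0,0.8,0,0,0,-1],[0,0,0.8,0,0,0,-1]],
])

```text
time: 28.88
tool_pos: [0.4642, 0.0295, 0.1535]
tcp_rot: [-2.218, -2.222, 0.003]
wrist_force: [-0.1, 0.1, 0.0]
width: -0.002
grip_force: 0.0
```

Emit:
jog_arm([
  [[0,0,0.5,0,0,0,-1],[0,0,0.4,0,0,0,-1],[0,0,0,0,0,0,-1],[0,0,0,0,0,0,-1],[0,0,0,0,0,0,-1]],
])

```text
time: 29.3
tool_pos: [0.4657, 0.0295, 0.129]
tcp_rot: [-2.219, -2.223, 0.001]
wrist_force: [0.1, -1.3, 0.1]
width: 0.004
grip_force: 0.0
```

```bash
python3 go.py .4664 .030 .098
```

```text
tool units [0.02 0.03 1.03] heading 90.1 pos [0.4657 0.0295 0.129 ] q [0.01 0.06 2.2  0.   0.89 0.01] F [ 0.1 -1.3  0.1] t 29.3
```

Emit:
jog_arm([
  [[0,0.02,0.5,0,0,0,-1],[0,0,0.53,0,0,0,-1],[0,0,0,0,0,0,-1],[0,0,0,0,0,0,-1],[0,0,0,0,0,0,-1]],
])

```text
time: 29.72
tool_pos: [0.4672, 0.0296, 0.0993]
tcp_rot: [2.219, 2.223, 0.002]
wrist_force: [0.9, -0.1, -0.3]
width: -0.001
grip_force: 0.0
```

Emit:
jog_arm([
  [[0.35,0,0,0,0,0,-1],[0.35,0,0,0,0,0,-1],[0.33,-0.06,0,0,0,0,-1],[0.33,-0.06,0,0,0,0,-1],[0.33,0.02,0,0,0,0,-1]],
])

```text
time: 30.13
tool_pos: [0.4632, 0.0813, 0.0986]
tcp_rot: [2.218, 2.224, 0.0]
wrist_force: [0.9, -3.1, 0.5]
width: 0.001
grip_force: 1.2
```

Emit:
jog_arm([
  [[0.33,0.02,0,0,0,0,-1],[0.31,0.11,0,0,0,0,-1],[0.31,0.11,0,0,0,0,-1],[0.28,0.19,0,0,0,0,-1],[0.28,0.19,0,0,0,0,-1]],
])

```text
time: 30.55
tool_pos: [0.4817, 0.1265, 0.0978]
tcp_rot: [-2.219, -2.223, 0.002]
wrist_force: [-0.8, -1.3, 0.6]
width: -0.001
grip_force: 1.2
```

```bash
python3 go.py .4966 .1383 .098
```

```text
tool units [ 0.39  0.5  -0.01] heading 90.1 pos [0.4817 0.1265 0.0978] q [0.21 0.16 2.15 0.   0.83 0.2 ] F [-0.8 -1.3  0.6] t 30.55
```

Emit:
jog_arm([
  [[0.2,0.25,0,0,0,0,-1],[0.2,0.25,0,0,0,0,-1],[0.1,0.2,0,0,0,0,-1],[0.1,0.2,0,0,0,0,-1],[0,0,0,0,0,0,-1]],
])

```text
time: 30.97
tool_pos: [0.509, 0.1437, 0.0978]
tcp_rot: [-2.219, -2.222, 0.003]
wrist_force: [-2.4, -1.1, 0.7]
width: -0.001
grip_force: 1.4
```

Emit:
jog_arm([
  [[0.04,0.1,0,0,0,0,-1],[0,0.05,0,0,0,0,-1],[0,0,0,0,0,0,-1],[0,0,0,0,0,0,-1],[0,0,0,0,0,0,-1]],
])

```text
time: 31.38
tool_pos: [0.5109, 0.1443, 0.0975]
tcp_rot: [-2.217, -2.22, 0.009]
wrist_force: [-9.3, -2.4, 5.7]
width: 0.002
grip_force: 4.6
```

Emit:
jog_arm([
  [[0,0.1,0,0,0,0,-1],[0,0.05,0,0,0,0,-1],[0,0,0,0,0,0,-1],[0,0,0,0,0,0,-1],[0,0,0,0,0,0,-1]],
])

```text
time: 31.8
tool_pos: [0.5141, 0.1447, 0.0973]
tcp_rot: [-2.216, -2.218, 0.011]
wrist_force: [-12.2, -0.1, 9.6]
width: 0.004
grip_force: 6.7
```

Emit:
jog_arm([
  [[0,0.1,0,0,0,0,-1],[0,0,0,0,0,0,-1],[0,0,0,0,0,0,-1],[0,0,0,0,0,0,-1],[0,0,0,0,0,0,-1]],
])

```text
time: 32.22
tool_pos: [0.5147, 0.1448, 0.0972]
tcp_rot: [-2.214, -2.215, 0.018]
wrist_force: [-20.6, 0.8, 16.0]
width: -0.006
grip_force: 10.6
```

Emit:
jog_arm([
  [[0,0.1,0,0,0,0,-1],[0,0,0,0,0,0,-1],[0,0,0,0,0,0,-1],[0,0,0,0,0,0,-1],[0,0,0,0,0,0,-1]],
])

```text
time: 32.63
tool_pos: [0.5153, 0.1448, 0.0971]
tcp_rot: [-2.211, -2.212, 0.025]
wrist_force: [-28.1, 0.9, 24.0]
width: -0.003
grip_force: 14.7
```

Emit:
jog_arm([
  [[0,0.1,0,0,0,0,-1],[0,0,0,0,0,0,-1],[0,0,0,0,0,0,-1],[0,0,0,0,0,0,-1],[0,0,0,0,0,0,-1]],
])

```text
time: 33.05
tool_pos: [0.5158, 0.1449, 0.0969]
tcp_rot: [-2.208, -2.209, 0.032]
wrist_force: [-36.3, 1.0, 31.3]
width: 0.006
grip_force: 18.8
```

Emit:
jog_arm([
  [[0,-0.4,0,0,0,0,-1],[0,-0.6,0,0,0,0,-1],[0,-0.6,0,0,0,0,-1],[0,0,-0.5,0,0,0,-1],[0,0,-1,0,0,0,-1]],
])

```text
time: 33.47
tool_pos: [0.4755, 0.1443, 0.14]
tcp_rot: [-2.217, -2.22, 0.009]
wrist_force: [-0.1, 0.5, 0.1]
width: 0.001
grip_force: 0.0
```

Emit:
jog_arm([
  [[-0.8,0.6,-1,0,0,0,-1],[-0.8,0.6,-1,0,0,0,-1],[-0.8,0.6,-1,0,0,0,-1],[-0.8,0.6,-1,0,0,0,-1],[-0.8,0.6,-0.5,0,0,0,-1]],
])

```text
time: 33.88
tool_pos: [0.5711, 0.0258, 0.2815]
tcp_rot: [2.216, 2.219, 0.011]
wrist_force: [0.2, -0.5, -0.0]
width: 0.001
grip_force: 0.0
```

Emit:
jog_arm([
  [[0,0,0,0,0,0,-1],[0,0,0,0,0,0,-1],[0,0,0,0,0,0,-1],[0,0,0,0,0,0,-1],[0,0,0,0,0,0,-1]],
])

```text
time: 34.3
tool_pos: [0.5665, 0.0276, 0.2744]
tcp_rot: [-2.217, -2.223, 0.003]
wrist_force: [0.7, 0.1, -0.4]
width: 0.004
grip_force: 0.0
```

```bash
python3 go.py .57 .005 .30; python3 jig.py w6.png
```

```text
tool units [-0.75  0.11 -0.85] heading 90.2 pos [0.5665 0.0276 0.2744] q [0.   0.08 1.87 0.   1.19 0.  ] F [ 0.7  0.1 -0.4] t 34.3
blank 8547 (array([597. ,   0.9]), 199.1, 49.6, -89.5) 0.046 [[0.5725, -0.0918], [0.621, 0.0995]]
fence/dark 1674 (array([635.3,  83.5]), 54.3, 28.1, -89.5) 0.0419 [[0.6218, 0.0566], [0.6487, 0.1106]]
fence/dark 1579 (array([547.9,  77.7]), 47.4, 46.6, 0.4) 0.0429 [[0.5255, 0.0555], [0.5715, 0.1001]]
fence/dark 1071 (array([636.3, -71. ]), 55.6, 28.2, -89.6) 0.042 [[0.6231, -0.0979], [0.6497, -0.044]]
base 13299 (array([529.2,   4.6]), 270.2, 84.9, -89.7) 0.018 [[0.4877, -0.1231], [0.5707, 0.1368]]
base 4747 (array([601.6, 111.5]), 109.3, 56.9, 0.2) 0.0179 [[0.5479, 0.0959], [0.6542, 0.1398]]
base 2405 (array([641.7,  -2.6]), 109.6, 30.4, -89.5) 0.018 [[0.627, -0.0473], [0.6563, 0.0512]]
base 227 (array([ 642. , -121.2]), 31.0, 13.4, -0.4) 0.0181 [[0.6266, -0.1278], [0.6569, -0.1147]]
red 2157 (array([538.3, 133.5]), 80.4, 22.9, -88.1) 0.0415 [[0.5273, 0.0974], [0.5478, 0.1717]]
```

View pics/w6.png

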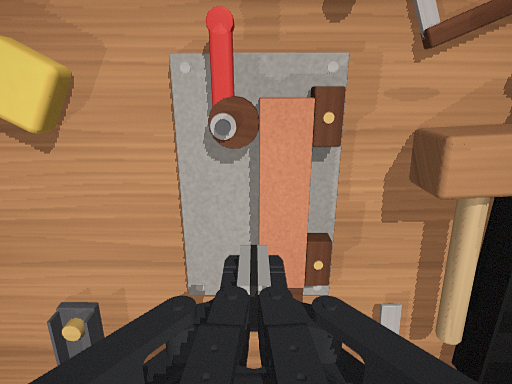

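The view shows the lever at its stop, pointing to board +y (220,20). The disc (235,122) is pressed on the blank, which sits tight against the fence and stop, and the gripper is clear. I'm handing the job in.

```bash
python3 -c "
from workcell import bot
print(bot.finish_job())"
```

```text
the job is handed in; nothing more can be done
None
```

The job is handed in at 34 s of the 72 s allowed: the offcut is in the bin with the flap shut, and the reddish blank is clamped against both fence blocks and the end stop with the cam lever at its stop. I did not get a score back.

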